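# Skewer from the pot onto the kebab rack

### The job

Get the kebab rack ready: pull the red-handled skewer up out of its pot and lay it level across the rack, its steel shaft down in one facing pair of notches, the point sticking out past one rail and the whole handle outside the other. Hold it until it is down at the notches rather than dropping it, then let go. Leave both pots standing in their places and do not disturb the black-handled skewer or the other things on the worktop.

Things in the scene. Friction and masses are not known exactly. Their poses are not given: they have to be found in the camera images.
- rack: kebab rack, fixed: dark drip pan 180 x 200 mm (x by y), 16 mm high, with two steel zigzag wire rails (wire 5 mm) parallel to body x at y = -60 and +60 mm, each with four V notches 28 mm deep at x = -54, -18, 18, 54 mm. Crests: wire centre 82 mm up. A laid skewer runs along body y, its axis 62 mm up when seated. Origin: centre of the underside, on the worktop; z up.
- rack_rail_l (a point): middle of the rack's rail at body y = +60 mm (a crest lies above it), at the height of a seated skewer's axis, 62 mm above the worktop; notch bottoms (wire centre 54 mm up) lie 18 and 54 mm either side of it along the rail
- rack_rail_r (a point): the same point on the other rail, at body y = -60 mm
- red_skewer: red-handled skewer, 235 mm long, 50 g, loose: round steel shaft 4 mm thick from the point to 175 mm, then a round red handle 16 mm thick, 60 mm long. Origin at the point; z axis runs from point to handle end. It starts leaning about 20 degrees from upright, point on the pot's floor, handle leaning roughly to +y. Centre of mass about 127 mm from the point.
- red_skewer_tip (a point): the point of the red-handled skewer (0 mm along it)
- red_skewer_grip (a point): the middle of the red handle, on its axis, 205 mm along the skewer from the point: the place to grip
- black_skewer: a skewer of the same shape with a black handle, leaning in the other pot in the same way; leave it. Origin at its point; z axis runs from point to handle end.
- black_skewer_grip (a point): the middle of the black handle, 205 mm from the point
- pot_red: stoneware pot, white with a blue foot, standing upright: 140 mm tall, outside diameter 60 mm at the foot and 70 mm at the rim, wall 4 mm, inner floor 6 mm up, 0.4 kg, loose. Origin: centre of its underside; its z axis points up out of the mouth. The red-handled skewer stands in it. Behind it a wall shelf overhangs the worktop from x = 0.66 m back, underside 0.435 m up.
- pot_black: stoneware pot, white with a blue foot, standing upright: 140 mm tall, outside diameter 60 mm at the foot and 70 mm at the rim, wall 4 mm, inner floor 6 mm up, 0.4 kg, loose. Origin: centre of its underside; its z axis points up out of the mouth. The black-handled skewer stands in it.
- onion: brown onion, about 82 mm wide and 94 mm tall, loose bystander; origin under its centre
- lemon: lemon, 71 x 53 x 51 mm, loose bystander; origin under its centre
- mill: dark wooden pepper mill, 58 mm wide, 170 mm tall, loose bystander; origin under its centre
- spice_jar: small spice jar with a black cap, 40 mm wide, 105 mm tall, loose bystander; origin under its centre
- stone_cup: speckled stoneware cup with a handle, 104 x 137 x 79 mm, loose bystander; origin under it

How it is judged:
By the outcome, as a careful person would: the job done as asked, in the order asked, and still so for the second after the job is handed in, with the robot touching nothing.
It also fails if it takes over 42 s, if anything falls off the work surface, if the arm or the gripper's body presses on something with over 40 N, if the wrist force passes 120 N, or if a joint passes its speed limit or range.

### The arm

A 6-joint arm with a two-finger parallel gripper is mounted at the origin on a cart in front of the work surface, level with it; the furniture and walls round the work are solid. World frame = base frame: x ahead of the robot, y to its left, z up, the work surface at z = 0. Lengths are in m, angles in rad, forces in N, time in s.
With the tool pointing down it reaches from about 0.35 to 0.975 m from the base axis. Payload 4.9 kg.
Tool frame: the origin (TCP) lies on the front face of the gripper's body, between the roots of the fingers; the fingertips stand 73 mm ahead of it and the grasp point (between the pads) lies 54 mm ahead of it; z points along the fingers, y is the line along which they close (so a half turn about z gives the same grasp; the last joint's range is limited). The gripper opens to 85 mm and grips with 20 to 120 N. Pads are 22 mm wide; open, the fingers measure 114 mm over their backs; the gripper's body (76 mm by 85 mm) begins 54 mm behind the grasp point. The pads swing forward as they close: fully open they stand 13 mm farther back than shut.
Start: joints at [-1.379, 0.053, 1.613, -0, 1.476, -0.119], TCP at [0.191, -0.595, 0.304] pointing down, gripper open.
Joint ranges: [-3.01, 3.01], [-1.01, 2.22], [0.06, 2.58], [-1.02, 4.17], [0.09, 2.62], [-3.14, 3.14]. Speed limits (rad/s): [2.57, 2.57, 3.14, 3.14, 3.14, 3.14].

### API

Orientations are given as a rotation vector (axis times angle).
In Python, from station import status, imaging, order gives the robot as it stands.
- The arm moves only by the tool arm_command, never from a script. Its argument "increments" is a list of rows, each an object with "slide": the shift along the tool's x, y, z in m, a list of three; "spin": the turn about the tool's z in degrees; "gripper": the opening, from -1 (shut) to 1 (fully open). In form: [{"slide": [x, y, z], "spin": spin, "gripper": gripper}, ...]. A call has 1 to 8 rows; each row is the pose to reach, as a shift and turn from the pose commanded when the call began, along the tool's axes at that moment; what a row does not reach only later rows make up. A row lasts 1/12 s, in which the tool goes at most 41.7 mm and 7.16 degrees, less where a joint would pass 70% of its speed; a pose out of reach is approached as far as the arm can. A call with a gripper value outside its range is refused whole. The fingers move at their own pace and stop on an object; "newtons" is the grip in N (left out, the last holds). Time passes only in rows, so rows that repeat a pose let the fingers close. It gives the time, the measured TCP pose, the force, the opening and the grip force at its end, in the units of the state.
- status.get_obs(): the state, without advancing time (a new reading comes with each control period).
- imaging.get_image(name): name is "scene" or "top" or "wrist"; returns a dict with "frame" (384x512x3 uint8, red, green, blue), "vfov" (degrees; the focal length in pixels is half the picture's height over the tangent of half this angle, whatever the lens; pixels are square), "cx", "cy" (the principal point, pixels), "view" (4x4, takes a point from world to camera coordinates); the wrist camera has in their place "mount" (4x4, takes a point from camera to tool coordinates, whose origin is the TCP and whose axes are the flange's). Camera axes: x right, y up, looking along -z (the intrinsics and any distortion apply to the point x, -y, -z); pixel columns grow to the right and rows downward; lengths in m; the calibration is good to about 2 mm. The wrist camera is an equidistant fisheye: a pixel r from the principal point sees the ray r / f radians off the axis. A picture is of the moment at which its call begins: read the wrist's pose just before it. There is no depth.
- order.finish_job(): hands the job in; it is judged then, once.
The state is a dict: "t": time; "q": joint angles; "dq": joint speeds; "effort": joint torques, N m; "tool_pos": TCP position; "tool_rot": TCP orientation; "contact_force": force on the tool from outside, world axes, zero at the start; "wrist_torque": the same for the moment, N m; "opening": finger opening in m; "grip_force": force on a finger pad.
Only numpy, scipy, OpenCV 4.12 (cv2) and the standard library are available. Lean on these libraries where they do the work, as an engineer would, in place of code of your own. Each camera call takes 0.05 s, during which the arm holds its last target. There are 200 camera calls.

## Working session

There is one attempt and no reset: what is moved stays moved. The work goes in short steps, Python scripts to look and compute and a tool call to move; the robot and the scene stay as the last step left them, time stands still between calls to the robot, and variables do not carry over. Pictures are saved under pics/ and viewed, at most 10 in all, crops included, and the job is handed in when it is done.

Besides the shell and the picture viewer there is one more tool, called after "Request:" as name(argument=value, ...), one argument or row to a line, values as JSON. arm_command: Moves the arm, as the interface text tells. Its arguments: {"type":"object","properties":{"increments":{"type":"array","items":{"type":"object","properties":{"slide":{"type":"array","items":{"type":"number"}},"spin":{"type":"number"},"gripper":{"type":"number"}}}},"newtons":{"type":"number"}},"required":["increments"]}

```bash
mkdir -p pics; ls; cat > h.py <<'E'
import numpy as np,cv2
from station import status,imaging,order
from scipy.spatial.transform import Rotation as R
def cam(n):
    o=status.get_obs(); d=imaging.get_image(n); d['o']=o; return d
def f(d): return d['frame'].shape[0]/2/np.tan(np.radians(d['vfov'])/2)
def ray(d,u,v):
    x=(u-d['cx'])/f(d); y=(v-d['cy'])/f(d)
    if 'view' in d:
        M=np.linalg.inv(d['view']); c=np.array([x,-y,-1.])
    else:
        r=np.hypot(x,y); s=np.sin(r)/max(r,1e-9); c=np.array([x*s,-y*s,-np.cos(r)])
        T=np.eye(4); T[:3,:3]=R.from_rotvec(d['o']['tool_rot']).as_matrix(); T[:3,3]=d['o']['tool_pos']; M=T@d['mount']
    c=M[:3,:3]@c; return M[:3,3],c/np.linalg.norm(c)
def plane(d,u,v,z):
    o,r=ray(d,u,v); return o+r*(z-o[2])/r[2]
def proj(d,p):
    c=d['view']@np.append(p,1); return d['cx']+f(d)*c[0]/-c[2], d['cy']-f(d)*c[1]/-c[2]
def tri(a,b):
    (o1,r1),(o2,r2)=a,b; A=np.stack([r1,-r2],1); s=np.linalg.lstsq(A,o2-o1,rcond=None)[0]
    p,q=o1+s[0]*r1,o2+s[1]*r2; return (p+q)/2,np.linalg.norm(p-q)
def save(d,n): cv2.imwrite('pics/'+n,d['frame'][:,:,::-1])
E
python3 - <<'E'
from h import *
import pickle
S=cam('scene');T=cam('top');W=cam('wrist')
pickle.dump((S,T,W),open('i.pkl','wb'))
for n,d in zip('stw',(S,T,W)): save(d,n+'.png'); print(n,d['vfov'],d['cx'],d['cy'],np.round(d.get('view',d.get('mount')),3).tolist(),[k for k in d])
im=np.hstack([cv2.resize(x['frame'],None,fx=1,fy=1) for x in (S,)])
print(status.get_obs())
E
```

```text
pics
s 49.0018183135988 257.52689065451347 198.24399409819821 [[-0.542, -0.841, -0.001, 0.339], [0.577, -0.373, 0.727, -0.361], [-0.611, 0.393, 0.687, -1.075], [0.0, 0.0, 0.0, 1.0]] ['frame', 'vfov', 'cx', 'cy', 'view', 'o']
t 53.60595195163656 256.83905415608916 197.47958459296103 [[-0.154, -0.988, -0.007, 0.157], [0.921, -0.146, 0.362, -0.489], [-0.359, 0.049, 0.932, -1.469], [0.0, 0.0, 0.0, 1.0]] ['frame', 'vfov', 'cx', 'cy', 'view', 'o']
w 65.70646984690485 252.67678833184067 191.49875613725345 [[0.001, 0.95, 0.313, 0.08], [1.0, -0.0, -0.001, -0.0], [-0.0, 0.313, -0.95, -0.07], [0.0, 0.0, 0.0, 1.0]] ['frame', 'vfov', 'cx', 'cy', 'mount', 'o']
{'t': 0.15, 'q': array([-1.37899950e+00,  5.32224369e-02,  1.61398989e+00,  8.72344384e-06,
        1.47599397e+00, -1.19010277e-01]), 'dq': array([-0.0009096 , -0.00343217, -0.00301153,  0.00127803, -0.00063332,
       -0.00109076]), 'effort': array([ 1.27529751e-03, -3.94241166e+01, -3.70722914e+01, -2.04827131e-05,
        4.66262485e-03, -3.01205171e-05]), 'tool_pos': array([ 0.1910664 , -0.59468705,  0.30292791]), 'tool_rot': array([-3.10214054e+00, -4.86001013e-01,  7.85545391e-05]), 'contact_force': array([ 0.71475287, -0.23767217,  0.66398836]), 'wrist_torque': array([-0.04001569, -0.00201093,  0.011169  ]), 'grip_force': 0.0, 'opening': 0.08541201634975916}
```

View pics/s.png

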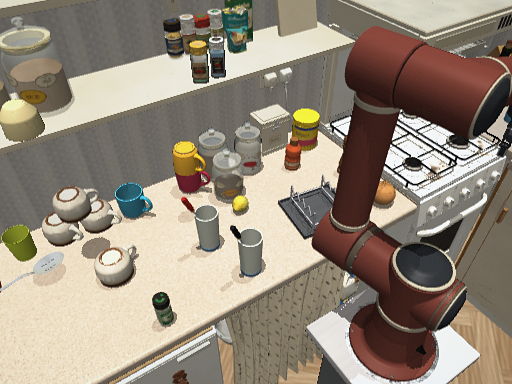

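View pics/t.png

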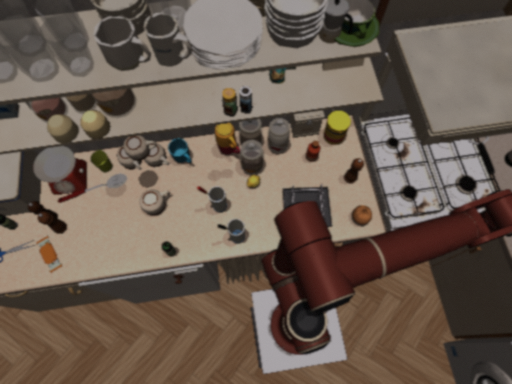

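```bash
python3 - <<'E'
from h import *
import pickle
S,T,W=pickle.load(open('i.pkl','rb'))
def crop(d,x0,y0,w,h,k): return cv2.resize(d['frame'][y0:y0+h,x0:x0+w],None,fx=k,fy=k,interpolation=cv2.INTER_CUBIC)
a=crop(S,170,180,100,100,4); b=crop(S,265,160,100,100,4); c=crop(T,185,165,100,75,4)[:200*2-100]; 
e=crop(T,265,165,80,75,4)
top=np.hstack([a,b]); bot=np.zeros((200,800,3),np.uint8)
cc=cv2.resize(crop(T,190,170,66,75,1),None,fx=2.6,fy=2.6,interpolation=cv2.INTER_CUBIC)
out=np.vstack([top,cv2.resize(T['frame'][170:245,190:390],(800-0,200))])
cv2.imwrite('pics/c1.png',out[:,:,::-1])
for d,n in ((S,'s'),(T,'t')):
    h=cv2.cvtColor(d['frame'],cv2.COLOR_RGB2HSV)
    m=(((h[...,0]<8)|(h[...,0]>172))&(h[...,1]>140)&(h[...,2]>50)).astype(np.uint8)
    k,l,st,ce=cv2.connectedComponentsWithStats(m)
    for i in range(1,k):
        if 10<st[i,4]<400: print(n,st[i],ce[i])
E
```

```text
s [194  15  16  13 151] [201.52980132  21.57615894]
s [496  55  16  19 118] [506.72033898  61.15254237]
s [196  69   7   5  19] [199.26315789  71.10526316]
s [365  95  18  12  82] [373.37804878 101.41463415]
s [299 137  18  15  98] [306.30612245 142.65306122]
s [285 153   4   7  14] [286.14285714 156.28571429]
s [244 162  12   5  49] [249.81632653 163.81632653]
s [181 197  13  14  76] [186.85526316 203.40789474]
s [453 282  11  11  32] [457.65625 286.875  ]
s [430 301  17  25  69] [438.        313.2173913]
s [380 375  16   6  22] [387.86363636 377.59090909]
t [307 144  13  11  90] [312.9        149.64444444]
t [234 146   5   7  25] [236.32 149.64]
t [ 59 169  27  33 268] [ 74.06716418 185.8880597 ]
t [ 50 183  10  11  42] [ 53.45238095 188.5952381 ]
t [198 187   7   5  14] [200.64285714 189.        ]
t [266 252  20  29 133] [273.15789474 268.0075188 ]
t [280 283  19  25 292] [288.88013699 293.87328767]
t [272 306  25  47 318] [280.3490566  332.37106918]
t [298 341   9   5  28] [300.96428571 343.17857143]
```

View pics/c1.png

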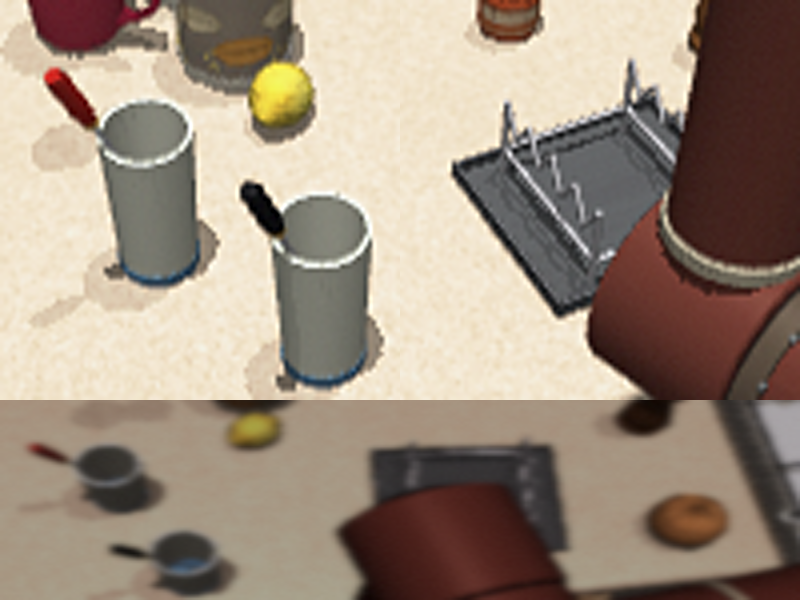

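View pics/w.png

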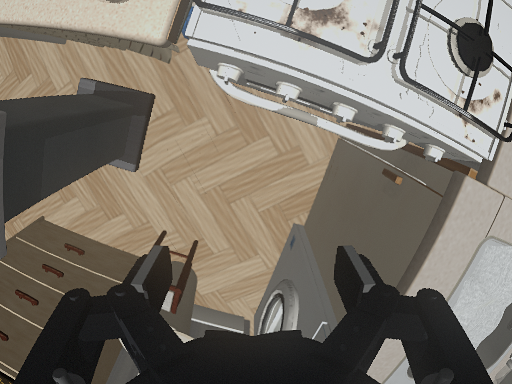

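```bash
cat >> h.py <<'E'
def mask_axis(d,m):
    ys,xs=np.nonzero(m); p=np.stack([xs,ys],1)+.0; c=p.mean(0); v=np.linalg.svd(p-c)[2][0]; s=(p-c)@v
    return c+v*s.min(),c,c+v*s.max()
E
python3 - <<'E'
from h import *
import pickle
S,T,W=pickle.load(open('i.pkl','rb'))
for d,b in ((S,(178,190,20,24)),(T,(195,183,16,14))):
    x,y,w,h=b; hv=cv2.cvtColor(d['frame'],cv2.COLOR_RGB2HSV)
    m=np.zeros(hv.shape[:2],bool); m[y:y+h,x:x+w]=(((hv[...,0]<10)|(hv[...,0]>170))&(hv[...,1]>110)&(hv[...,2]>30))[y:y+h,x:x+w]
    print(m.sum(),mask_axis(d,m))
for n,s,t in (('handle top',(182,198),(197.5,187.6)),('handle bot',(194.2,211.5),(208,193.6)),('black top',(170+245/4,180+187/4),(190+112/4,170+148*.375)),('black bot',(170+280/4,180+235/4),(190+150/4,170+156*.375))):
    print(n,np.round(tri(ray(S,*s),ray(T,*t)),3) if 0 else [np.round(a,3) for a in tri(ray(S,*s),ray(T,*t))])
for n,s,t,z in (('rim',(206.5,213),(217.5,194.4),.14),('rimblack',(170+322/4,180+230/4),(190+185/4,170+153*.375),.14),('L',(278.7,202),(283,188.8),.016),('far',(328.7,184),(328,187.3),.016),('near',(305.5,238),(331.5,225.5),.016)):
    print(n,plane(S,*s,z).round(3),plane(T,*t,z).round(3))
E
```

```text
114 (array([186.85578928, 189.74544797]), array([187.39473684, 200.02631579]), array([187.93150986, 210.26570232]))
26 (array([197.01142025, 186.97995774]), array([200.96153846, 189.23076923]), array([205.20134367, 191.64664687]))
handle top [array([0.528, 0.301, 0.232]), np.float64(0.0)]
handle bot [array([0.527, 0.272, 0.165]), np.float64(0.004)]
black top [array([0.369, 0.243, 0.23 ]), np.float64(0.0)]
black bot [array([0.375, 0.214, 0.16 ]), np.float64(0.003)]
rim [0.528 0.237 0.14 ] [0.527 0.235 0.14 ]
rimblack [0.381 0.18  0.14 ] [0.38 0.18 0.14]
L [ 0.557 -0.041  0.016] [ 0.56  -0.043  0.016]
far [ 0.536 -0.241  0.016] [ 0.536 -0.238  0.016]
near [ 0.38  -0.018  0.016] [ 0.364 -0.215  0.016]
```

Request:
arm_command(
  increments=[
    {"slide": [0.02, -0.016, -0.004], "spin": -3},
    {"slide": [0.05, -0.04, -0.01], "spin": -8},
    {"slide": [0.081, -0.065, -0.016], "spin": -14},
    {"slide": [0.112, -0.09, -0.022], "spin": -20},
    {"slide": [0.143, -0.115, -0.028], "spin": -26},
    {"slide": [0.174, -0.14, -0.034], "spin": -31},
    {"slide": [0.205, -0.165, -0.04], "spin": -36},
    {"slide": [0.23, -0.185, -0.046], "spin": -40},
  ],
)

```text
validation failed for argument at $.in...
```

```bash
cat >> h.py <<'E'
def go(p,xang):
    """tool-frame slide and spin to reach TCP p with tool x at world angle xang deg"""
    o=status.get_obs(); M=R.from_rotvec(o['tool_rot']).as_matrix()
    s=M.T@(np.array(p)-o['tool_pos']); a=np.degrees(np.arctan2(M[1,0],M[0,0]))
    print('t',round(o['t'],2),'pos',o['tool_pos'].round(4),'ang',a.round(1),'z',M[:,2].round(3),'slide',s.round(4),'spin',round((a-xang+180)%360-180,1),'open',o['opening'],'F',o['contact_force'].round(1),'grip',o['grip_force'],'q',o['q'].round(2))
E
python3 -c "
from h import *
go([.48,0,.36],89)"
```

```text
t 0.15 pos [ 0.1911 -0.5947  0.3029] ang 17.8 z [-0.     0.002 -1.   ] slide [ 0.457  -0.4779 -0.0562] spin -71.2 open 0.08541201634975916 F [ 0.7 -0.2  0.7] grip 0.0 q [-1.38  0.05  1.61  0.    1.48 -0.12]
```

Perhaps every field is needed in each row.

Request:
arm_command(
  increments=[
    {"slide": [0.02, -0.016, -0.004], "spin": -3, "gripper": 1},
    {"slide": [0.05, -0.04, -0.01], "spin": -8, "gripper": 1},
    {"slide": [0.081, -0.065, -0.016], "spin": -14, "gripper": 1},
    {"slide": [0.112, -0.09, -0.022], "spin": -20, "gripper": 1},
    {"slide": [0.143, -0.115, -0.028], "spin": -26, "gripper": 1},
    {"slide": [0.174, -0.14, -0.034], "spin": -31, "gripper": 1},
    {"slide": [0.205, -0.165, -0.04], "spin": -36, "gripper": 1},
    {"slide": [0.23, -0.185, -0.046], "spin": -40, "gripper": 1},
  ],
)

```text
t: 0.82
tool_pos: [0.3544, -0.3461, 0.3499]
tool_rot: [-2.746, -1.525, -0.001]
contact_force: [0.7, -0.2, 0.9]
opening: 0.0853
grip_force: 0.0
```

```bash
python3 -c "
from h import *
go([.50,0,.36],89)"
```

```text
t 0.82 pos [ 0.3544 -0.3461  0.3499] ang 58.1 z [ 0.     0.001 -1.   ] slide [ 0.3708 -0.0594 -0.0098] spin -30.9 open 0.08528115367593239 F [ 0.7 -0.2  0.9] grip 0.0 q [-0.92 -0.29  1.85  0.    1.58 -0.37]
```

Request:
arm_command(
  increments=[
    {"slide": [0.03, -0.005, -0.001], "spin": -4, "gripper": 1},
    {"slide": [0.07, -0.011, -0.002], "spin": -8, "gripper": 1},
    {"slide": [0.11, -0.018, -0.003], "spin": -12, "gripper": 1},
    {"slide": [0.15, -0.024, -0.004], "spin": -17, "gripper": 1},
    {"slide": [0.19, -0.03, -0.005], "spin": -21, "gripper": 1},
    {"slide": [0.23, -0.037, -0.006], "spin": -25, "gripper": 1},
    {"slide": [0.27, -0.043, -0.007], "spin": -29, "gripper": 1},
    {"slide": [0.31, -0.05, -0.008], "spin": -31, "gripper": 1},
  ],
)

```text
t: 1.48
tool_pos: [0.4766, -0.0576, 0.3578]
tool_rot: [2.241, 2.201, 0.0]
contact_force: [0.1, -0.7, -0.4]
opening: 0.0854
grip_force: 0.0
```

```bash
python3 -c "
from h import *
go([.528,.22,.36],89)"
```

```text
t 1.48 pos [ 0.4766 -0.0576  0.3578] ang 89.0 z [ 0. -0. -1.] slide [ 0.2784  0.0464 -0.0022] spin -0.0 open 0.08541266441495672 F [ 0.1 -0.7 -0.4] grip 0.0 q [-0.28 -0.33  1.87 -0.    1.6  -0.26]
```

Request:
arm_command(
  increments=[
    {"slide": [0.04, 0.006, 0], "spin": 0, "gripper": 1},
    {"slide": [0.08, 0.012, 0], "spin": 0, "gripper": 1},
    {"slide": [0.12, 0.019, 0], "spin": 0, "gripper": 1},
    {"slide": [0.16, 0.026, 0], "spin": 0, "gripper": 1},
    {"slide": [0.2, 0.033, 0], "spin": 0, "gripper": 1},
    {"slide": [0.24, 0.04, 0], "spin": 0, "gripper": 1},
    {"slide": [0.27, 0.045, 0], "spin": 0, "gripper": 1},
    {"slide": [0.28, 0.047, 0], "spin": 0, "gripper": 1},
  ],
)

```text
t: 2.15
tool_pos: [0.5289, 0.2231, 0.3572]
tool_rot: [-2.239, -2.202, 0.0]
contact_force: [0.9, -0.2, 0.3]
opening: 0.0854
grip_force: 0.0
```

```bash
python3 - <<'E'
from h import *
import pickle
S=cam('scene');T=cam('top');W=cam('wrist')
pickle.dump((S,T,W),open('i2.pkl','wb'))
go([.528,.287,.253],90)
t=cv2.resize(T['frame'][175:245,270:350],(400,350),interpolation=cv2.INTER_CUBIC)
s=cv2.resize(S['frame'][165:255,265:368],(400,350),interpolation=cv2.INTER_CUBIC)
w=cv2.resize(W['frame'],(330,248))
out=np.zeros((600,800,3),np.uint8); out[:350,:400]=t; out[:350,400:]=s; out[350:598,:330]=w
out[350:600,400:]=cv2.resize(S['frame'][150:280,160:368],(400,250))
cv2.imwrite('pics/c2.png',out[:,:,::-1])
save(W,'w2.png')
E
```

```text
t 2.3 pos [0.529  0.2194 0.3574] ang 88.9 z [-0.001 -0.001 -1.   ] slide [ 0.0676 -0.0022  0.1043] spin -1.1 open 0.0856407933613025 F [-0.3 -0.1  0.1] grip 0.0 q [ 0.26 -0.1   1.67 -0.    1.57  0.28]
```

View pics/c2.png

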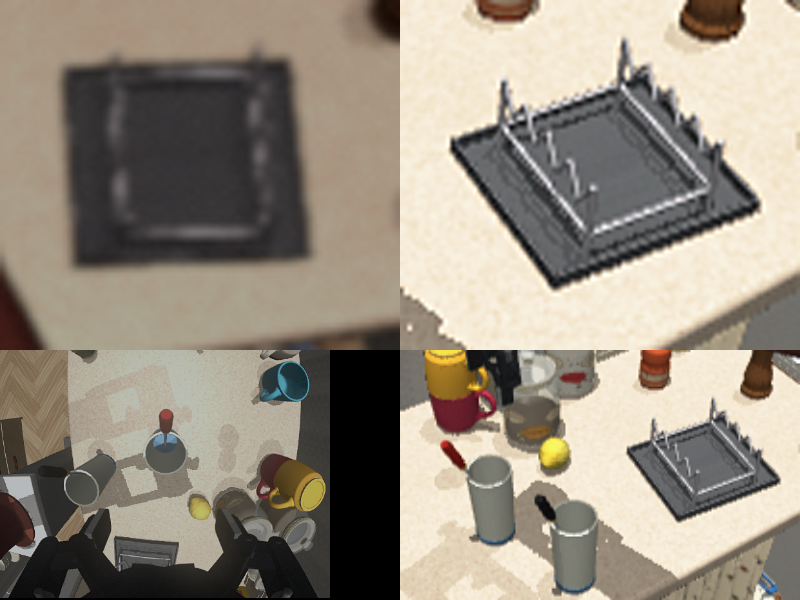

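View pics/w2.png

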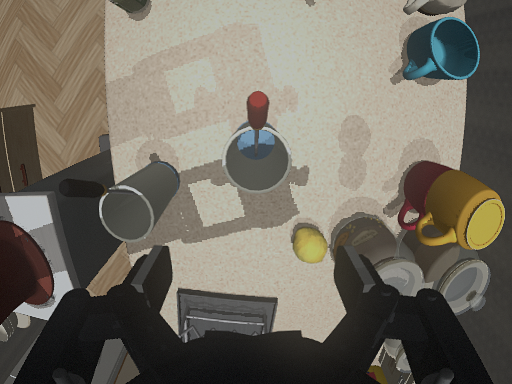

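```bash
python3 - <<'E'
from h import *
import pickle
S,T,W=pickle.load(open('i2.pkl','rb'))
for n,u,z in (('top',(258,95),.23),('bot',(257,129),.17),('mid',(257.5,112),.2),('tip',(256.5,156),.006),('rim',(257,158),.14)): print(n,plane(W,*u,z).round(4))
B=np.array([[-90,-100],[90,-100],[90,100],[-90,100]])/1e3  # near-right, far-right, far-left, near-left
sc=[(356.9,218.5),(324.7,185.6),(278.4,202.8),(305.2,238)]
tp=[(331.6,226.6),(327.6,187.4),(283,189),(285,228)]
P=np.array([(plane(S,*a,.016)) for a in sc]); Q=np.array([plane(T,*a,.016) for a in tp])
print(P.round(3)[:,:2].tolist(),Q.round(3)[:,:2].tolist())
for X in (P,Q,(P+Q)/2):
    c=X[:,:2].mean(0); H=B.T@(X[:,:2]-c); th=np.arctan2(H[0,1]-H[1,0],H[0,0]+H[1,1]); r=X[:,:2]-c-B@np.array([[np.cos(th),np.sin(th)],[-np.sin(th),np.cos(th)]])
    print(c.round(4),np.degrees(th).round(2),np.abs(r).max().round(4))
im=cv2.resize(S['frame'][165:255,265:368],None,fx=7.5,fy=6.6,interpolation=cv2.INTER_CUBIC)
cs,sn=np.cos(th),np.sin(th)
for y in (-.06,.06):
    for x,z,col in [(x,.054,(255,0,0)) for x in (-.054,-.018,.018,.054)]+[(x,.082,(0,255,0)) for x in (-.072,-.036,0,.036,.072)]:
        u,v=proj(S,[c[0]+x*cs-y*sn,c[1]+x*sn+y*cs,z]); cv2.circle(im,(int((u-265+.5)*7.5),int((v-165+.5)*6.6)),4,col,1)
cv2.imwrite('pics/c3.png',im[:,:,::-1])
E
```

```text
top [0.533  0.3022 0.23  ]
bot [0.5327 0.273  0.17  ]
mid [0.5329 0.2893 0.2   ]
tip [0.5331 0.216  0.006 ]
rim [0.5326 0.241  0.14  ]
[[0.356, -0.209], [0.537, -0.224], [0.554, -0.038], [0.38, -0.018]] [[0.359, -0.214], [0.536, -0.237], [0.559, -0.043], [0.383, -0.02]]
[ 0.4569 -0.122 ] -5.94 0.0069
[ 0.459  -0.1284] -7.19 0.0027
[ 0.458  -0.1252] -6.57 0.0046
```

View pics/c3.png

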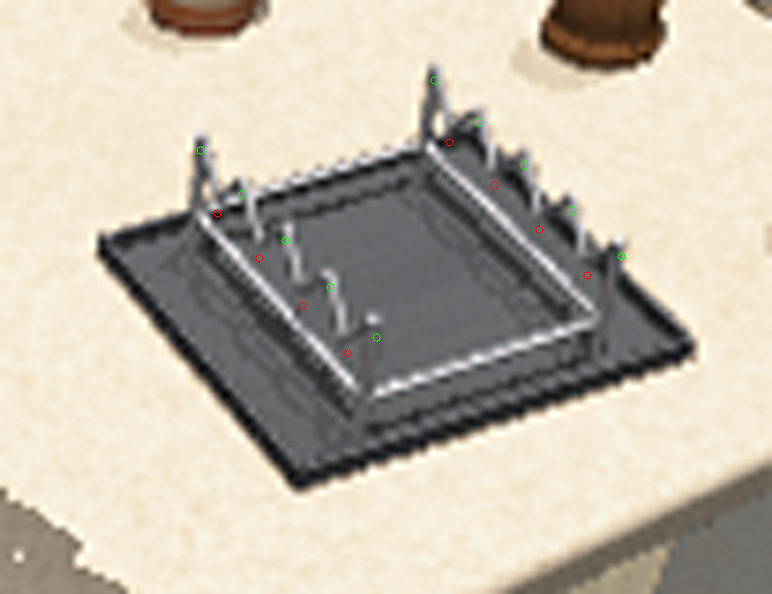

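```bash
python3 - <<'E'
from h import *
import pickle
S,T,W=pickle.load(open('i2.pkl','rb'))
a=[(200,143),(243,187),(288,232),(331,277),(374,320)];b=[(434,74),(479,117),(525,157),(570,205),(618,246)]
X=np.array([plane(S,265-.5+u/7.5,165-.5+v/6.6,.083)[:2] for u,v in a+b])
B=np.array([(-x,y) for y in (.06,-.06) for x in (-.072,-.036,0,.036,.072)])
c=X.mean(0); H=B.T@(X-c); th=np.arctan2(H[0,1]-H[1,0],H[0,0]+H[1,1]); M=np.array([[np.cos(th),np.sin(th)],[-np.sin(th),np.cos(th)]])
print(X.round(3).tolist(),c,np.degrees(th),np.abs(X-c-B@M).max(0))
# red skewer tri wrist/scene
for n,w,s in (('top',(258,95),(182,198)),('bot',(257,129),(194.2,211.5))): print(n,[np.round(q,4) for q in tri(ray(W,*w),ray(S,*s))])
E
```

```text
[[0.54, -0.076], [0.504, -0.072], [0.468, -0.069], [0.434, -0.066], [0.402, -0.063], [0.526, -0.195], [0.489, -0.191], [0.455, -0.188], [0.418, -0.182], [0.385, -0.179]] [ 0.46202956 -0.12807555] -6.709355136044236 [0.00424913 0.00270122]
top [array([0.5327, 0.301 , 0.2285]), np.float64(0.0025)]
bot [array([0.5326, 0.2717, 0.1614]), np.float64(0.0009)]
```

Request:
arm_command(
  increments=[
    {"slide": [0.02, -0.001, 0.01], "spin": -1, "gripper": 1},
    {"slide": [0.05, -0.002, 0.025], "spin": -1, "gripper": 1},
    {"slide": [0.067, -0.002, 0.05], "spin": -1, "gripper": 1},
    {"slide": [0.068, -0.002, 0.08], "spin": -1, "gripper": 1},
    {"slide": [0.068, -0.002, 0.1], "spin": -1, "gripper": 1},
    {"slide": [0.068, -0.002, 0.104], "spin": -1, "gripper": 1},
    {"slide": [0.068, -0.002, 0.104], "spin": -1, "gripper": 1},
  ],
)

```text
t: 2.88
tool_pos: [0.528, 0.2855, 0.2519]
tool_rot: [-2.226, -2.215, 0.006]
contact_force: [0.1, 0.7, 1.0]
opening: 0.0851
grip_force: 0.0
```

```bash
python3 - <<'E'
from h import *
go([.531,.287,.253],90)
W=cam('wrist');S=cam('scene')
out=np.hstack([cv2.resize(W['frame'],(460,345)),cv2.resize(S['frame'][165:265,150:240],(310,345))])
cv2.imwrite('pics/c4.png',out[:,:,::-1])
E
```

```text
t 2.88 pos [0.528  0.2855 0.2519] ang 89.7 z [-0.004 -0.002 -1.   ] slide [ 0.0015  0.003  -0.0011] spin -0.3 open 0.08507215311538817 F [0.1 0.7 1. ] grip 0.0 q [ 0.37  0.03  1.72 -0.    1.39  0.38]
```

View pics/c4.png

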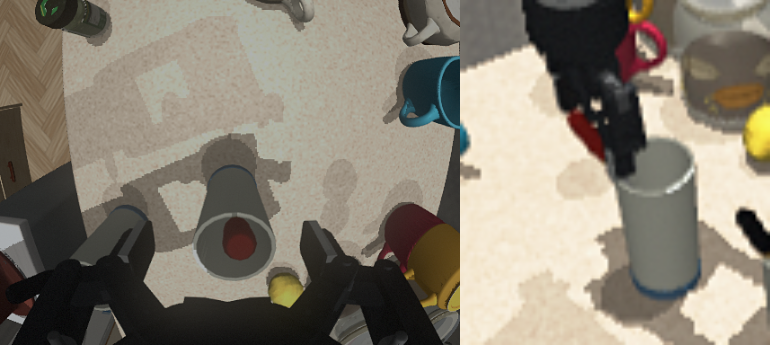

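Request:
arm_command(
  increments=[
    {"slide": [0.001, 0.005, -0.001], "spin": 0, "gripper": 1},
    {"slide": [0.001, 0.005, -0.001], "spin": 0, "gripper": 0.3},
    {"slide": [0.001, 0.005, -0.001], "spin": 0, "gripper": -0.2},
    {"slide": [0.001, 0.005, -0.001], "spin": 0, "gripper": -0.5},
    {"slide": [0.001, 0.005, -0.001], "spin": 0, "gripper": -0.7},
    {"slide": [0.001, 0.005, -0.001], "spin": 0, "gripper": -1},
    {"slide": [0.001, 0.005, -0.001], "spin": 0, "gripper": -1},
    {"slide": [0.001, 0.005, -0.001], "spin": 0, "gripper": -1},
  ],
  newtons=25,
)

```text
t: 3.65
tool_pos: [0.5336, 0.2884, 0.2549]
tool_rot: [2.225, 2.218, -0.0]
contact_force: [1.0, 0.8, 0.8]
opening: 0.0153
grip_force: 25.2
```

Request:
arm_command(
  increments=[
    {"slide": [0, 0, 0], "spin": 0, "gripper": -1},
    {"slide": [0, 0, 0], "spin": 0, "gripper": -1},
    {"slide": [0, 0, 0], "spin": 0, "gripper": -1},
  ],
  newtons=25,
)

```text
t: 3.9
tool_pos: [0.5336, 0.2884, 0.2549]
tool_rot: [2.225, 2.218, -0.0]
contact_force: [0.1, 0.0, 0.7]
opening: 0.0156
grip_force: 25.2
```

Request:
arm_command(
  increments=[
    {"slide": [0, 0, -0.006], "spin": 0, "gripper": -1},
    {"slide": [0, 0, -0.02], "spin": 0, "gripper": -1},
    {"slide": [0, 0, -0.04], "spin": 0, "gripper": -1},
    {"slide": [0, 0, -0.06], "spin": 0, "gripper": -1},
    {"slide": [0, 0, -0.085], "spin": 0, "gripper": -1},
    {"slide": [0, 0, -0.11], "spin": 0, "gripper": -1},
    {"slide": [0, 0, -0.135], "spin": 0, "gripper": -1},
    {"slide": [0, 0, -0.155], "spin": 0, "gripper": -1},
  ],
)

```text
t: 4.57
tool_pos: [0.5336, 0.2885, 0.414]
tool_rot: [2.224, 2.217, 0.005]
contact_force: [0.5, 0.3, -0.9]
opening: 0.0155
grip_force: 25.1
```

```bash
python3 - <<'E'
from h import *
go([.52,.2,.405],90)
W=cam('wrist');S=cam('scene')
out=np.hstack([cv2.resize(W['frame'],(460,345)),cv2.resize(S['frame'][115:275,120:260],(330,345))])
cv2.imwrite('pics/c5.png',out[:,:,::-1])
E
```

```text
t 4.57 pos [0.5336 0.2885 0.414 ] ang 89.8 z [ 0.003  0.001 -1.   ] slide [-0.0885 -0.0134  0.0088] spin -0.2 open 0.015548800161104244 F [ 0.5  0.3 -0.9] grip 25.08103358784865 q [ 0.37 -0.03  1.52  0.    1.65  0.38]
```

View pics/c5.png

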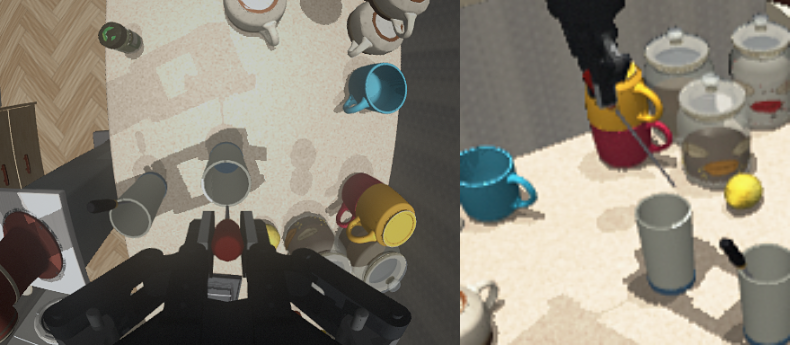

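Request:
arm_command(
  increments=[
    {"slide": [-0.015, -0.003, 0], "spin": 1, "gripper": -1},
    {"slide": [-0.045, -0.01, 0], "spin": 2, "gripper": -1},
    {"slide": [-0.08, -0.017, 0], "spin": 3, "gripper": -1},
    {"slide": [-0.115, -0.025, 0], "spin": 4, "gripper": -1},
    {"slide": [-0.15, -0.033, 0], "spin": 5, "gripper": -1},
    {"slide": [-0.185, -0.041, 0], "spin": 6, "gripper": -1},
    {"slide": [-0.22, -0.048, 0], "spin": 6.5, "gripper": -1},
    {"slide": [-0.25, -0.055, 0], "spin": 6.5, "gripper": -1},
  ],
)

```text
t: 5.33
tool_pos: [0.4762, 0.0363, 0.4078]
tool_rot: [-2.348, -2.085, 0.004]
contact_force: [0.2, -0.0, -0.2]
opening: 0.0154
grip_force: 25.1
```

```bash
python3 - <<'E'
from h import *
go([.441,-.141,.40],83.3)
W=cam('wrist')
save(W,'w6.png')
E
```

```text
t 5.33 pos [0.4762 0.0363 0.4078] ang 83.2 z [-0.003 -0.    -1.   ] slide [-0.1802 -0.014   0.008 ] spin -0.1 open 0.015361084357093172 F [ 0.2 -0.  -0.2] grip 25.081619834745652 q [-0.08 -0.35  1.8  -0.    1.69  0.04]
```

View pics/w6.png

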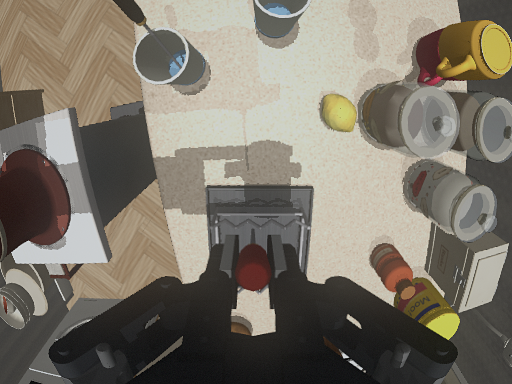

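```bash
python3 - <<'E'
from h import *
W=cam('wrist')
a=plane(W,208,187,.016);b=plane(W,313,186,.016)
print(a.round(4),b.round(4),np.linalg.norm(a-b),np.degrees(np.arctan2((b-a)[1],(b-a)[0])))
yaw=np.radians(-6.7);by=np.array([-np.sin(yaw),np.cos(yaw)]); print('centre',(a+b)[:2]/2-.1*by)
im=W['frame'][180:260,190:330]
S=cam('scene'); x0,y0,w,h=215,90,150,150
out=np.hstack([cv2.resize(im,(420,240),interpolation=cv2.INTER_CUBIC)]); o2=cv2.resize(S['frame'][y0:y0+h,x0:x0+w],(380,380),interpolation=cv2.INTER_CUBIC)
o=np.zeros((380,800,3),np.uint8);o[:240,:420]=out;o[:,420:]=o2
cv2.imwrite('pics/c7.png',o[:,:,::-1])
E
```

```text
[ 0.3926 -0.0239  0.016 ] [ 0.5643 -0.043   0.016 ] 0.17282208583615863 -6.337021211068051
centre [ 0.46679895 -0.13278589]
```

View pics/c7.png

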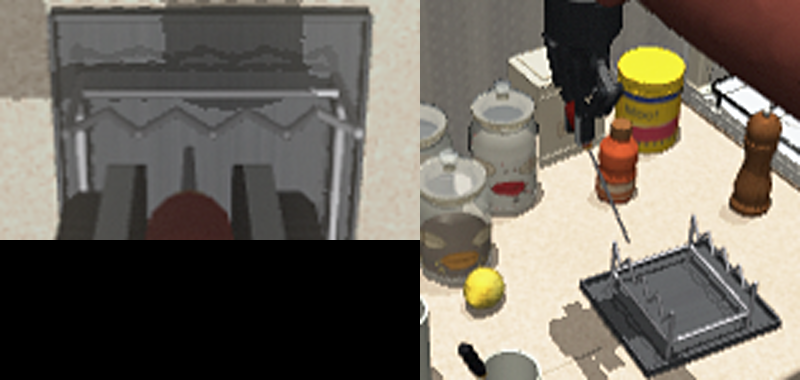

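```bash
python3 - <<'E'
from h import *
W=cam('wrist');S=cam('scene')
c=np.array([plane(W,190-.33+u/3,180-.33+v/3,.082)[:2] for u,v in ((80,130),(138,133),(208,133),(285,133),(358,133))])
n=np.array([plane(W,190-.33+u/3,180-.33+v/3,.054)[:2] for u,v in ((105,112),(172,112),(243,112),(320,112))])
print(c.round(4).tolist(),n.round(4).tolist())
for q in (c,n): p=np.polyfit(q[:,0],q[:,1],1); print(np.degrees(np.arctan(p[0])),q.mean(0),np.ptp(q[:,0]))
t,e=tri(ray(W,253,229.5),ray(S,297.1,185.5)); o=status.get_obs(); M=R.from_rotvec(o['tool_rot']).as_matrix()
print('tip',t.round(4),e,'in tool',(M.T@(t-o['tool_pos'])).round(4)); go([.44,-.14,.4],83.3)
E
```

```text
[[0.4102, -0.0552], [0.4382, -0.06], [0.4721, -0.064], [0.5095, -0.0687], [0.5456, -0.0735]] [[0.4195, -0.0587], [0.454, -0.0627], [0.4905, -0.0671], [0.5304, -0.0722]]
-7.49958009204649 [ 0.47512926 -0.06429245] 0.13541872106392383
-6.936253172567716 [ 0.47359582 -0.06515354] 0.11085877981022785
tip [ 0.4665 -0.0375  0.1582] 0.0034114150899330104 in tool [-0.0767 -0.0013  0.2504]
t 5.58 pos [0.4773 0.0383 0.4086] ang 83.3 z [-0.002  0.001 -1.   ] slide [-0.1815 -0.016   0.0086] spin -0.0 open 0.015481120268677187 F [ 0.2 -0.1 -0.3] grip 25.07107198536687 q [-0.08 -0.34  1.8   0.    1.69  0.04]
```

Request:
arm_command(
  increments=[
    {"slide": [-0.015, -0.001, 0], "spin": 0, "gripper": -1},
    {"slide": [-0.045, -0.003, 0], "spin": 0, "gripper": -1},
    {"slide": [-0.08, -0.005, 0], "spin": 0, "gripper": -1},
    {"slide": [-0.115, -0.007, 0], "spin": 0, "gripper": -1},
    {"slide": [-0.145, -0.009, 0], "spin": 0, "gripper": -1},
    {"slide": [-0.165, -0.01, 0], "spin": 0, "gripper": -1},
    {"slide": [-0.175, -0.011, 0], "spin": 0, "gripper": -1},
    {"slide": [-0.175, -0.011, 0], "spin": 0, "gripper": -1},
  ],
)

```text
t: 6.25
tool_pos: [0.4464, -0.1346, 0.4092]
tool_rot: [-2.348, -2.086, 0.001]
contact_force: [0.2, 0.3, -0.1]
opening: 0.0153
grip_force: 25.1
```

```bash
python3 - <<'E'
from h import *
S=cam('scene');T=cam('top')
go([.446,-.134,.285],83.3)
# shaft in scene: bright thin line; print predicted tip pixel & rail pixels
o=status.get_obs(); M=R.from_rotvec(o['tool_rot']).as_matrix()
for p in ([-.0767,-.0013,.2504],[-.035,0,.147]):
    P=M@np.array(p)+o['tool_pos']; print(P.round(3),np.round(proj(S,P),1),np.round(proj(T,P),1))
u,v=map(int,proj(S,M@np.array([-.0767,-.0013,.2504])+o['tool_pos']))
import pickle; d0=pickle.load(open('i2.pkl','rb'))[0]
df=np.abs(S['frame'].astype(int)-d0['frame']).sum(2)
for r in range(v-14,v+8): print(r,''.join('#' if x>90 else '+' if x>45 else '.' for x in df[r,u-22:u+22]), u-22 if r==v-14 else '')
E
```

```text
t 6.35 pos [ 0.4468 -0.133   0.4095] ang 83.4 z [-0.001  0.001 -1.   ] slide [-0.0012 -0.0006  0.1245] spin 0.1 open 0.01546594893904005 F [-0.  -1.2 -0.5] grip 25.072142991775763 q [-0.45 -0.38  1.82  0.    1.7  -0.33]
[ 0.436 -0.209  0.159] [346.5 171.1] [332.3 197.3]
[ 0.443 -0.168  0.262] [339.5 147.6] [326.  187.2]
157 ...................#........................ 324
158 ...................#........................ 
159 ...................#........................ 
160 ...................++....................... 
161 ....................#....................... 
162 ....................#........+.............. 
163 ....................#........#.............. 
164 ....................++...................... 
165 .....................+...................... 
166 .....................#...................... 
167 .....................+...................... 
168 .....................++..................... 
169 ......................#..................... 
170 ......................#..................... 
171 ......................+....................# 
172 .......................+........############ 
173 ..............................############## 
174 .............................############### 
175 ............................################ 
176 ...........................################# 
177 ..........................################## 
178 ..........................##################
```

Request:
arm_command(
  increments=[
    {"slide": [0, 0, 0.01], "spin": 0, "gripper": -1},
    {"slide": [0, 0, 0.03], "spin": 0, "gripper": -1},
    {"slide": [0, 0, 0.055], "spin": 0, "gripper": -1},
    {"slide": [0, 0, 0.08], "spin": 0, "gripper": -1},
    {"slide": [0, 0, 0.1], "spin": 0, "gripper": -1},
    {"slide": [0, 0, 0.118], "spin": 0, "gripper": -1},
    {"slide": [0, 0, 0.128], "spin": 0, "gripper": -1},
    {"slide": [0, 0, 0.128], "spin": 0, "gripper": -1},
  ],
)

```text
t: 7.02
tool_pos: [0.4455, -0.1324, 0.2784]
tool_rot: [-2.342, -2.087, 0.003]
contact_force: [0.0, -0.5, -1.5]
opening: 0.0152
grip_force: 25.1
```

```bash
cat >> h.py <<'E'
def tip(n=(18,26),p=(-.0767,-.0013,.2504)):
    import pickle
    o=status.get_obs(); S=cam('scene'); M=R.from_rotvec(o['tool_rot']).as_matrix()
    q=proj(S,M@np.array(p)+o['tool_pos']); print('pred',np.round(q,1)); u,v=map(int,q)
    d0=pickle.load(open('i2.pkl','rb'))[0]; df=np.abs(S['frame'].astype(int)-d0['frame']).sum(2)
    for r in range(v-n[0],v+8): print(r,''.join('#' if x>90 else '+' if x>45 else '.' for x in df[r,u-n[1]:u+n[1]]), u-n[1] if r==v-n[0] else '')
E
python3 - <<'E'
from h import *
go([.446,-.134,.285],83.3)
tip()
E
```

```text
t 7.02 pos [ 0.4455 -0.1324  0.2784] ang 83.4 z [-0.005  0.003 -1.   ] slide [-0.0015  0.0007 -0.0066] spin 0.1 open 0.015239636420407012 F [ 0.  -0.5 -1.5] grip 25.0651182931324 q [-0.45 -0.33  2.    0.    1.48 -0.33]
pred [341.1 202. ]
183 ..............#....##.....#######################.## 315
184 ..............#....##.....#######################+## 
185 ..............#+....##....########################+# 
186 ..............##....##...#########################.# 
187 ...............#...###...#########################.# 
188 ...............#..++###..#########################+# 
189 ...............#+...###..##########################+ 
190 ...............#....###..##########################. 
191 ....................###.###########################. 
192 ............#.......#+#############################+ 
193 ............##......+##############################+ 
194 .............##......############################### 
195 .............+##.....#+############################# 
196 ..............+##....##.############################ 
197 ...##..........###...#..+########################### 
198 ######........#######++..########################### 
199 ############+.##+#######+.########################## 
200 #############..##+#######.+######################### 
201 ##############..##+#######.######################### 
202 ##############...################################### 
203 ###############...##+############################### 
204 ################...###########+##################### 
205 #################...##########.##################### 
206 ##################...############################### 
207 ###################..###########++################## 
208 ###################.+.##+########.##################
```

Request:
arm_command(
  increments=[
    {"slide": [0.006, 0, 0], "spin": 0, "gripper": -1},
    {"slide": [0.012, 0, 0], "spin": 0, "gripper": -1},
    {"slide": [0.018, 0, 0.003], "spin": 0, "gripper": -1},
    {"slide": [0.024, 0, 0.005], "spin": 0, "gripper": -1},
    {"slide": [0.03, 0, 0.008], "spin": 0, "gripper": -1},
    {"slide": [0.036, 0, 0.011], "spin": 0, "gripper": -1},
    {"slide": [0.036, 0, 0.011], "spin": 0, "gripper": -1},
  ],
)

```text
t: 7.65
tool_pos: [0.4508, -0.0971, 0.2706]
tool_rot: [-2.346, -2.09, -0.001]
contact_force: [1.0, -1.0, 1.3]
opening: 0.0152
grip_force: 24.5
```

```bash
cat >> h.py <<'E'
F=np.array([.439,-.184]); by=np.array([.118,.993])
def st():
    o=status.get_obs(); g=(o['tool_pos'][:2]-F); print('g_s',(g@by).round(4),'lat',(g@[by[1],-by[0]]).round(4),'g_z',(o['tool_pos'][2]-.054).round(4),'F',o['contact_force'].round(1),'tq',o['wrist_torque'].round(2),'t',o['t'])
def redaxis(n=0):
    """red handle pixels in wrist: blob box and axis"""
    W=cam('wrist'); h=cv2.cvtColor(W['frame'],cv2.COLOR_RGB2HSV)
    m=(((h[...,0]<10)|(h[...,0]>170))&(h[...,1]>110)&(h[...,2]>30)).astype(np.uint8); m[:150]=0; m[:,:215]=0; m[:,295:]=0
    k,l,s,c=cv2.connectedComponentsWithStats(m); i=1+np.argmax(s[1:,4]); print('red',s[i],c[i].round(1)); return W
E
python3 - <<'E'
from h import *
st(); redaxis()
E
```

```text
g_s 0.0877 lat 0.0015 g_z 0.2166 F [ 1.  -1.   1.3] tq [-0.39 -0.1   0.05] t 7.65
red [235 249  37  36 991] [252.7 266.8]
```

Request:
arm_command(
  increments=[
    {"slide": [0.008, 0, 0.005], "spin": 0, "gripper": -1},
    {"slide": [0.016, 0, 0.011], "spin": 0, "gripper": -1},
    {"slide": [0.024, 0, 0.018], "spin": 0, "gripper": -1},
    {"slide": [0.032, 0, 0.024], "spin": 0, "gripper": -1},
    {"slide": [0.039, 0, 0.031], "spin": 0, "gripper": -1},
    {"slide": [0.046, 0, 0.039], "spin": 0, "gripper": -1},
    {"slide": [0.046, 0, 0.039], "spin": 0, "gripper": -1},
  ],
)

```text
t: 8.28
tool_pos: [0.4553, -0.051, 0.2294]
tool_rot: [-2.343, -2.088, 0.002]
contact_force: [0.3, -2.3, -1.0]
opening: 0.0153
grip_force: 24.9
```

```bash
cat >> h.py <<'E'
def wproj(W,p):
    c=np.linalg.inv(W['mount'])@np.append(p,1); a=np.arctan2(np.hypot(c[0],c[1]),-c[2]); k=f(W)*a/np.hypot(c[0],c[1]); return W['cx']+k*c[0],W['cy']-k*c[1]
def pred(W):
    for t in (21,30,40,50,60,70,80,90):
        a=np.radians(t); e=np.array([np.sin(a),0,-np.cos(a)]); n=np.array([np.cos(a),0,np.sin(a)]); vs=[wproj(W,np.array([0,0,.054])+k*e+j*n)[1] for k in (-.03,.03) for j in (-.008,.008)]; print(t,round(min(vs)),round(max(vs)),end=' | ')
    print()
E
python3 - <<'E'
from h import *
st(); pred(redaxis())
E
```

```text
g_s 0.134 lat 0.0004 g_z 0.1754 F [ 0.3 -2.3 -1. ] tq [-0.47 -0.34  0.19] t 8.2833
red [ 234  236   37   57 1593] [252.6 263. ]
21 244 302 | 30 251 291 | 40 238 287 | 50 227 296 | 60 218 304 | 70 212 311 | 80 207 317 | 90 205 323 |
```

Request:
arm_command(
  increments=[
    {"slide": [0.006, 0, 0.008], "spin": 0, "gripper": -1},
    {"slide": [0.012, 0, 0.016], "spin": 0, "gripper": -1},
    {"slide": [0.018, 0, 0.025], "spin": 0, "gripper": -1},
    {"slide": [0.022, 0, 0.034], "spin": 0, "gripper": -1},
    {"slide": [0.026, 0, 0.043], "spin": 0, "gripper": -1},
    {"slide": [0.03, 0, 0.052], "spin": 0, "gripper": -1},
    {"slide": [0.03, 0, 0.052], "spin": 0, "gripper": -1},
  ],
)

```text
t: 8.92
tool_pos: [0.4584, -0.0218, 0.1772]
tool_rot: [-2.344, -2.087, 0.003]
contact_force: [0.8, -0.1, -0.1]
opening: 0.0153
grip_force: 24.8
```

```bash
python3 - <<'E'
from h import *
st(); W=redaxis()
# bright shaft/wire vs background near near-rail: wrist columns 225-285 rows 285-330
g=cv2.cvtColor(W['frame'],cv2.COLOR_RGB2GRAY)
import cv2
cv2.imwrite('pics/w8.png',W['frame'][:,:,::-1])
h=cv2.cvtColor(W['frame'],cv2.COLOR_RGB2HSV)
m=(((h[...,0]<10)|(h[...,0]>170))&(h[...,1]>110)&(h[...,2]>30)); m[:150]=0;m[:,:215]=0;m[:,295:]=0
for r in range(205,320,6):
    x=np.nonzero(m[r])[0]; print(r,(x.min(),x.max()) if len(x) else '',end='; ')
E
```

```text
g_s 0.1633 lat 0.0001 g_z 0.1232 F [ 0.8 -0.1 -0.1] tq [-0.2  -0.19  0.22] t 8.9167
red [ 235  223   36   86 2473] [252.6 263.6]
205 ; 211 ; 217 ; 223 (np.int64(250), np.int64(255)); 229 (np.int64(240), np.int64(264)); 235 (np.int64(237), np.int64(267)); 241 (np.int64(235), np.int64(269)); 247 (np.int64(235), np.int64(270)); 253 (np.int64(236), np.int64(269)); 259 (np.int64(236), np.int64(269)); 265 (np.int64(237), np.int64(268)); 271 (np.int64(237), np.int64(268)); 277 (np.int64(238), np.int64(267)); 283 (np.int64(238), np.int64(267)); 289 (np.int64(240), np.int64(268)); 295 (np.int64(241), np.int64(265)); 301 (np.int64(243), np.int64(263)); 307 (np.int64(247), np.int64(259)); 313 ; 319 ;
```

Request:
arm_command(
  increments=[
    {"slide": [0.003, 0, 0.008], "spin": 0, "gripper": -1},
    {"slide": [0.005, 0, 0.017], "spin": 0, "gripper": -1},
    {"slide": [0.007, 0, 0.026], "spin": 0, "gripper": -1},
    {"slide": [0.009, 0, 0.035], "spin": 0, "gripper": -1},
    {"slide": [0.01, 0, 0.043], "spin": 0, "gripper": -1},
    {"slide": [0.011, 0, 0.05], "spin": 0, "gripper": -1},
    {"slide": [0.011, 0, 0.055], "spin": 0, "gripper": -1},
    {"slide": [0.011, 0, 0.055], "spin": 0, "gripper": -1},
  ],
)

```text
t: 9.63
tool_pos: [0.46, -0.0116, 0.1233]
tool_rot: [-2.346, -2.087, 0.002]
contact_force: [0.9, 3.2, 0.3]
opening: 0.0153
grip_force: 24.4
```

```bash
python3 - <<'E'
from h import *
st(); W=redaxis()
h=cv2.cvtColor(W['frame'],cv2.COLOR_RGB2HSV)
m=(((h[...,0]<10)|(h[...,0]>170))&(h[...,1]>110)&(h[...,2]>30)); m[:150]=0;m[:,:215]=0;m[:,295:]=0
for r in range(205,330,8):
    x=np.nonzero(m[r])[0]; print(r,(int(x.min()),int(x.max())) if len(x) else '',end='; ')
E
```

```text
g_s 0.1737 lat 0.0005 g_z 0.0693 F [0.9 3.2 0.3] tq [ 0.09 -0.1   0.11] t 9.6333
red [ 236  216   34  106 3067] [252.7 266.4]
205 ; 213 ; 221 (240, 264); 229 (238, 267); 237 (236, 269); 245 (236, 269); 253 (237, 269); 261 (237, 268); 269 (237, 268); 277 (238, 268); 285 (238, 268); 293 (238, 268); 301 (239, 267); 309 (242, 265); 317 (244, 262); 325 ;
```

Request:
arm_command(
  increments=[
    {"slide": [0, 0, 0.002], "spin": 0, "gripper": -1},
    {"slide": [0, 0, 0.004], "spin": 0, "gripper": -1},
    {"slide": [0, 0, 0.005], "spin": 0, "gripper": -1},
    {"slide": [0, 0, 0.005], "spin": 0, "gripper": -1},
    {"slide": [0, 0, 0.005], "spin": 0, "gripper": -1},
  ],
)

```text
t: 10.1
tool_pos: [0.4609, -0.0118, 0.1201]
tool_rot: [2.347, 2.088, 0.0]
contact_force: [-0.0, 1.1, -0.5]
opening: 0.0151
grip_force: 24.3
```

```bash
python3 - <<'E'
from h import *
st(); W=redaxis(); st()
import pickle
S=cam('scene'); T=cam('top'); S0,T0,_=pickle.load(open('i2.pkl','rb'))
# expected seated points and their pixels
for s in (-.03,-.02,0,.03,.06,.09,.12,.145):
    p=np.append(F+s*by,.062); print(s,p.round(3),np.round(proj(S,p),1),[int(x) for x in S['frame'][int(round(proj(S,p)[1]))].sum(1)[int(round(proj(S,p)[0]))-5:int(round(proj(S,p)[0]))+6]],[int(x) for x in S0['frame'][int(round(proj(S,p)[1]))].sum(1)[int(round(proj(S,p)[0]))-5:int(round(proj(S,p)[0]))+6]])
E
```

```text
g_s 0.1736 lat 0.0014 g_z 0.0661 F [-0.   1.1 -0.5] tq [0.01 0.   0.01] t 10.1
red [ 236  216   34  106 3096] [252.7 266.6]
g_s 0.1736 lat 0.0014 g_z 0.0661 F [-0.7  2.5  1.3] tq [ 0.09 -0.05  0.03] t 10.15
-0.03 [ 0.435 -0.214  0.062] [343.6 193.5] [535, 498, 704, 666, 576, 534, 710, 701, 690, 695, 682] [699, 502, 690, 704, 698, 703, 708, 701, 694, 693, 684]
-0.02 [ 0.437 -0.204  0.062] [341.1 194.5] [530, 402, 742, 535, 498, 704, 666, 576, 534, 710, 701] [570, 368, 707, 699, 502, 690, 704, 698, 703, 708, 701]
0 [ 0.439 -0.184  0.062] [335.9 196.3] [387, 423, 436, 458, 608, 631, 374, 215, 192, 313, 494] [423, 297, 312, 321, 221, 488, 303, 226, 196, 315, 497]
0.03 [ 0.443 -0.154  0.062] [328.2 199.1] [434, 433, 444, 613, 664, 449, 240, 300, 224, 543, 547] [306, 284, 265, 318, 224, 165, 290, 320, 227, 538, 548]
0.06 [ 0.446 -0.124  0.062] [320.3 201.9] [468, 442, 630, 672, 444, 270, 236, 302, 313, 272, 276] [318, 320, 315, 319, 318, 317, 313, 314, 320, 277, 274]
0.09 [ 0.45  -0.095  0.062] [312.3 204.8] [292, 285, 396, 343, 292, 209, 313, 314, 317, 319, 314] [322, 367, 344, 319, 316, 314, 318, 313, 318, 319, 313]
0.12 [ 0.453 -0.065  0.062] [304.2 207.7] [118, 102, 191, 139, 70, 106, 224, 213, 248, 263, 362] [448, 638, 372, 310, 314, 273, 257, 218, 274, 255, 563]
0.145 [ 0.456 -0.04   0.062] [297.3 210.1] [70, 64, 58, 67, 73, 63, 49, 71, 74, 84, 249] [269, 328, 288, 271, 324, 167, 167, 293, 249, 619, 541]
```

```bash
cat >> h.py <<'E'
def shaft(lat=0.0):
    import pickle
    S=cam('scene'); S0=pickle.load(open('i2.pkl','rb'))[0]
    D=S['frame'].astype(float).sum(2)-S0['frame'].astype(float).sum(2); nrm=np.array([by[1],-by[0],0]); P0=np.append(F,0)+lat*nrm; out=[]
    A=proj(S,np.append(F-.05*by,.062));B=proj(S,np.append(F+.12*by,.062))
    for u in range(int(B[0]),int(A[0])+6):
        v0=int(round(np.interp(u,[B[0],A[0]],[B[1],A[1]]))); rows=np.arange(v0-9,v0+9); w=D[rows,u]; i=np.argmax(np.abs(w)) if u>338 else np.argmax(w)
        sl=slice(max(0,i-1),i+2); ww=np.abs(w[sl]); vv=(rows[sl]*ww).sum()/ww.sum(); o,r=ray(S,u,vv); p=o+r*((P0-o)@nrm)/(r@nrm)
        out.append((u,vv,w[i],(p[:2]-F)@by,p[2])); 
    print('\n'.join('%d %.1f %d s=%.3f z=%.3f'%q for q in out[::3]))
E
python3 - <<'E'
from h import *
shaft(.001)
E
```

```text
304 200.7 4 s=0.123 z=0.093
307 206.7 14 s=0.109 z=0.061
310 204.7 22 s=0.098 z=0.065
313 203.7 15 s=0.087 z=0.065
316 202.3 125 s=0.076 z=0.066
319 201.4 143 s=0.065 z=0.066
322 200.2 156 s=0.053 z=0.066
325 199.2 180 s=0.042 z=0.065
328 198.6 278 s=0.030 z=0.064
331 203.8 5 s=0.014 z=0.033
334 196.1 140 s=0.007 z=0.065
337 195.1 197 s=-0.004 z=0.065
340 197.3 -9 s=-0.019 z=0.049
343 193.7 -124 s=-0.028 z=0.061
346 185.7 -4 s=-0.035 z=0.094
349 190.0 -4 s=-0.051 z=0.069
352 183.5 -530 s=-0.058 z=0.094
```

Request:
arm_command(
  increments=[
    {"slide": [0, 0, 0.001], "spin": 0, "gripper": -1},
    {"slide": [0, 0, 0.002], "spin": 0, "gripper": -1},
    {"slide": [0, 0, 0.003], "spin": 0, "gripper": -1},
    {"slide": [0, 0, 0.003], "spin": 0, "gripper": -1},
    {"slide": [0, 0, 0.003], "spin": 0, "gripper": -1},
  ],
)

```text
t: 10.72
tool_pos: [0.461, -0.0118, 0.117]
tool_rot: [2.347, 2.088, 0.0]
contact_force: [1.2, 0.9, 1.5]
opening: 0.015
grip_force: 24.4
```

```bash
python3 - <<'E'
from h import *
st(); redaxis(); st(); shaft(.001); st()
E
```

```text
g_s 0.1735 lat 0.0015 g_z 0.063 F [1.2 0.9 1.5] tq [ 0.02 -0.16  0.09] t 10.7167
red [ 236  216   34  107 3129] [252.7 266.8]
g_s 0.1736 lat 0.0015 g_z 0.063 F [1.7 1.6 1.5] tq [ 0.09 -0.15  0.02] t 10.7667
304 200.8 3 s=0.123 z=0.092
307 207.3 13 s=0.109 z=0.058
310 205.2 67 s=0.098 z=0.062
313 204.4 76 s=0.087 z=0.061
316 202.9 355 s=0.076 z=0.063
319 201.9 327 s=0.064 z=0.063
322 200.8 265 s=0.053 z=0.063
325 199.7 267 s=0.042 z=0.063
328 198.6 333 s=0.030 z=0.063
331 192.2 10 s=0.022 z=0.088
334 196.3 162 s=0.007 z=0.064
337 195.1 202 s=-0.004 z=0.065
340 196.9 -7 s=-0.018 z=0.051
343 193.9 -110 s=-0.029 z=0.060
346 200.0 -4 s=-0.046 z=0.025
349 183.8 4 s=-0.046 z=0.098
352 183.5 -559 s=-0.058 z=0.094
g_s 0.1736 lat 0.0015 g_z 0.063 F [1.1 1.6 1.5] tq [ 0.02 -0.17  0.04] t 10.8167
```

Request:
arm_command(
  increments=[
    {"slide": [0, 0, 0.001], "spin": 0, "gripper": -1},
    {"slide": [0, 0, 0.002], "spin": 0, "gripper": -1},
    {"slide": [0, 0, 0.002], "spin": 0, "gripper": -1},
    {"slide": [0, 0, 0.002], "spin": 0, "gripper": -1},
  ],
)

```text
t: 11.15
tool_pos: [0.4613, -0.012, 0.1153]
tool_rot: [2.346, 2.087, 0.001]
contact_force: [1.6, 0.8, 2.2]
opening: 0.0154
grip_force: 24.5
```

```bash
python3 - <<'E'
from h import *
st(); redaxis(); st(); shaft(.001); st()
E
```

```text
g_s 0.1735 lat 0.0019 g_z 0.0613 F [1.6 0.8 2.2] tq [-0.1  -0.37 -0.02] t 11.15
red [ 236  216   35  107 3141] [252.7 267. ]
g_s 0.1734 lat 0.0018 g_z 0.0613 F [2.5 0.7 3.5] tq [-0.13 -0.44 -0.02] t 11.2
304 200.7 4 s=0.123 z=0.093
307 206.0 35 s=0.109 z=0.064
310 205.0 89 s=0.098 z=0.063
313 204.2 73 s=0.087 z=0.062
316 202.9 363 s=0.076 z=0.063
319 201.9 363 s=0.064 z=0.063
322 200.7 325 s=0.053 z=0.063
325 199.7 272 s=0.042 z=0.063
328 198.6 294 s=0.030 z=0.063
331 201.0 6 s=0.016 z=0.047
334 196.1 136 s=0.007 z=0.065
337 195.0 229 s=-0.004 z=0.065
340 197.2 -6 s=-0.019 z=0.049
343 193.9 -146 s=-0.029 z=0.060
346 200.0 -5 s=-0.046 z=0.025
349 183.4 16 s=-0.045 z=0.100
352 183.5 -591 s=-0.058 z=0.094
g_s 0.1734 lat 0.0018 g_z 0.0613 F [3.5 1.1 2.8] tq [-0.1  -0.33 -0.02] t 11.25
```

Request:
arm_command(
  increments=[
    {"slide": [0, 0.001, 0], "spin": 0, "gripper": -1},
    {"slide": [0, 0.002, 0], "spin": 0, "gripper": -1},
    {"slide": [0, 0.002, 0], "spin": 0, "gripper": -1},
    {"slide": [0, 0.002, 0], "spin": 0, "gripper": -1},
  ],
)

```text
t: 11.58
tool_pos: [0.4623, -0.0121, 0.1146]
tool_rot: [-2.347, -2.087, 0.002]
contact_force: [-0.3, 0.7, 2.6]
opening: 0.015
grip_force: 24.6
```

```bash
python3 - <<'E'
from h import *
st(); redaxis(); st(); redaxis(); st()
E
```

```text
g_s 0.1735 lat 0.0029 g_z 0.0606 F [-0.3  0.7  2.6] tq [-0.26  0.12 -0.06] t 11.5833
red [ 236  216   35  107 3157] [252.7 267.1]
g_s 0.1735 lat 0.0029 g_z 0.0606 F [-0.5 -0.3  3.1] tq [-0.18  0.08 -0.13] t 11.6333
red [ 236  216   35  107 3160] [252.7 267.1]
g_s 0.1735 lat 0.0029 g_z 0.0606 F [-1.7  0.3  2.3] tq [-0.22  0.08 -0.07] t 11.6833
```

Request:
arm_command(
  increments=[
    {"slide": [0, 0, 0], "spin": 0, "gripper": -0.6},
    {"slide": [0, 0, 0], "spin": 0, "gripper": -0.55},
    {"slide": [0, 0, 0], "spin": 0, "gripper": -0.5},
    {"slide": [0, 0, 0], "spin": 0, "gripper": -0.4},
    {"slide": [0, 0, 0], "spin": 0, "gripper": -0.2},
    {"slide": [0, 0, 0], "spin": 0, "gripper": 0},
    {"slide": [0, 0, 0], "spin": 0, "gripper": 0.2},
    {"slide": [0, 0, 0], "spin": 0, "gripper": 0.2},
  ],
)

```text
t: 12.35
tool_pos: [0.4628, -0.012, 0.1149]
tool_rot: [-2.347, -2.088, -0.0]
contact_force: [0.5, 0.0, 0.7]
opening: 0.0514
grip_force: 0.0
```

```bash
python3 - <<'E'
from h import *
st(); redaxis(); shaft(.002); print(status.get_obs()['opening'])
E
```

```text
g_s 0.1736 lat 0.0033 g_z 0.0609 F [0.5 0.  0.7] tq [ 0.04  0.01 -0.02] t 12.35
red [ 235  216   34  107 3115] [251.7 267.2]
304 199.3 4 s=0.122 z=0.098
307 207.3 19 s=0.108 z=0.057
310 205.2 72 s=0.097 z=0.062
313 204.4 73 s=0.086 z=0.060
316 202.9 366 s=0.075 z=0.062
319 201.8 329 s=0.064 z=0.062
322 200.8 257 s=0.052 z=0.062
325 199.7 247 s=0.041 z=0.062
328 198.6 268 s=0.029 z=0.062
331 191.9 5 s=0.022 z=0.089
334 196.1 134 s=0.007 z=0.064
337 195.0 232 s=-0.005 z=0.064
340 198.1 -4 s=-0.020 z=0.044
343 193.9 -139 s=-0.029 z=0.059
346 186.2 -3 s=-0.036 z=0.090
349 183.5 32 s=-0.046 z=0.098
352 184.0 -645 s=-0.059 z=0.091
0.05151711399281475
```

Request:
arm_command(
  increments=[
    {"slide": [0, 0, 0], "spin": 0, "gripper": 0.5},
    {"slide": [0, 0, -0.005], "spin": 0, "gripper": 0.5},
    {"slide": [0, 0, -0.02], "spin": 0, "gripper": 0.5},
    {"slide": [0, 0, -0.045], "spin": 0, "gripper": 0.5},
    {"slide": [0, 0, -0.075], "spin": 0, "gripper": 0.5},
    {"slide": [0, 0, -0.11], "spin": 0, "gripper": 0.5},
    {"slide": [0, 0, -0.145], "spin": 0, "gripper": 0.5},
    {"slide": [0, 0, -0.18], "spin": 0, "gripper": 0.5},
  ],
)

```text
t: 13.12
tool_pos: [0.4624, -0.0119, 0.2969]
tool_rot: [2.347, 2.088, 0.0]
contact_force: [0.9, -1.0, -0.1]
opening: 0.0641
grip_force: 0.0
```

Request:
arm_command(
  increments=[
    {"slide": [0.02, 0, -0.02], "spin": 0, "gripper": 0.5},
    {"slide": [0.05, 0, -0.04], "spin": 0, "gripper": 0.5},
    {"slide": [0.085, 0, -0.06], "spin": 0, "gripper": 0.5},
    {"slide": [0.12, 0, -0.08], "spin": 0, "gripper": 0.5},
    {"slide": [0.15, 0, -0.08], "spin": 0, "gripper": 0.5},
    {"slide": [0.17, 0, -0.08], "spin": 0, "gripper": 0.5},
    {"slide": [0.17, 0, -0.08], "spin": 0, "gripper": 0.5},
  ],
)

```text
t: 13.7
tool_pos: [0.4825, 0.1598, 0.3758]
tool_rot: [-2.342, -2.093, -0.003]
contact_force: [-0.5, -0.2, 0.8]
opening: 0.0639
grip_force: 0.0
```

```bash
python3 - <<'E'
from h import *
import pickle
go([.446,-.134,.285],83.3)
S=cam('scene');T=cam('top');S0,T0,_=pickle.load(open('i2.pkl','rb'))
for n,d in (('s',S),('t',T)):
    h=cv2.cvtColor(d['frame'],cv2.COLOR_RGB2HSV); m=(((h[...,0]<8)|(h[...,0]>172))&(h[...,1]>120)&(h[...,2]>40))
    u,v=map(int,proj(d,np.append(F+.173*by,.062))); b=np.zeros_like(m); b[v-12:v+12,u-14:u+14]=m[v-12:v+12,u-14:u+14]
    e=mask_axis(d,b); print(n,(u,v),b.sum(),[q.round(1) for q in e],[plane(d,*q,.062).round(3) for q in e],[round(float((plane(d,*q,.062)[:2]-F)@by),3) for q in e])
# pots/bystanders unchanged: diff of edges around pots in scene
for nm,p in (('pot_red',(.528,.236,.07)),('pot_black',(.38,.18,.07)),('lemon',None)):
    if p is None: u,v=240,203
    else: u,v=map(int,proj(S,p))
    for dx,dy in ((0,0),(1,0),(-1,0),(0,1),(0,-1)):
        A=S0['frame'][v-25:v+35,u-18:u+18].astype(int);B=S['frame'][v-25+dy:v+35+dy,u-18+dx:u+18+dx].astype(int); print(nm,dx,dy,np.median(np.abs(A-B)),np.abs(A-B).mean().round(1),end='; ')
    print()
shaft(.002)
E
```

```text
t 13.7 pos [0.4825 0.1598 0.3758] ang 83.6 z [ 0.001  0.001 -1.   ] slide [-0.2961 -0.0034  0.0904] spin 0.3 open 0.06387678006797225 F [-0.5 -0.2  0.8] grip 0.0 q [ 0.17 -0.26  1.79  0.    1.62  0.29]
s (289, 212) 77 [array([298.1, 209.2]), array([290.1, 211.7]), array([282.1, 214.3])] [array([ 0.458, -0.044,  0.062]), array([ 0.463, -0.017,  0.062]), array([0.467, 0.011, 0.062])] [0.141, 0.169, 0.197]
t (280, 207) 122 [array([264.4, 213.8]), array([273.5, 210.3]), array([286.7, 205.3])] [array([0.443, 0.058, 0.062]), array([0.452, 0.019, 0.062]), array([ 0.466, -0.039,  0.062])] [0.241, 0.203, 0.147]
pot_red 0 0 4.0 17.2; pot_red 1 0 8.0 23.1; pot_red -1 0 7.0 21.7; pot_red 0 1 7.0 20.8; pot_red 0 -1 7.0 22.4; 
pot_black 0 0 4.0 20.7; pot_black 1 0 8.0 26.9; pot_black -1 0 7.0 25.7; pot_black 0 1 7.0 25.9; pot_black 0 -1 7.0 27.0; 
lemon 0 0 3.0 16.1; lemon 1 0 6.0 22.9; lemon -1 0 5.0 23.1; lemon 0 1 6.0 22.0; lemon 0 -1 6.0 22.7; 
304 207.0 279 s=0.119 z=0.063
307 205.8 205 s=0.108 z=0.064
310 204.9 359 s=0.097 z=0.063
313 204.0 344 s=0.086 z=0.062
316 202.9 349 s=0.075 z=0.062
319 201.9 314 s=0.064 z=0.062
322 200.8 250 s=0.052 z=0.062
325 199.7 237 s=0.041 z=0.062
328 198.6 265 s=0.029 z=0.062
331 204.3 0 s=0.013 z=0.030
334 196.1 127 s=0.006 z=0.064
337 195.0 225 s=-0.005 z=0.064
340 190.0 -11 s=-0.014 z=0.083
343 193.8 -151 s=-0.029 z=0.059
346 185.9 -10 s=-0.036 z=0.092
349 190.0 -13 s=-0.052 z=0.067
352 197.0 -11 s=-0.071 z=0.028
```

```bash
python3 -c "
from station import order
print(order.finish_job())"
```

```text
the job is handed in; nothing more can be done
None
```

The red-handled skewer is laid level in a facing pair of notches, with its point about 30 mm past one rail and the whole handle about 20 mm outside the other; it was let go only once seated, the pots, the black skewer and the lemon show no movement in the images (the other bystanders were not checked), and the job was handed in at about 14 s, though I viewed 11 pictures, one over the limit of 10.

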